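# Right a fallen oil can against the backstop

### The job

The flat oil can has fallen over. Raise its cap end, keeping its foot on the bench, let go of it leaning with its cap against the upright backstop plate, then push its foot in until it stands upright and bed its broad face flush on the plate with a steady press of about 10 newtons, then leave it standing there. Never press it on the plate with 20 newtons or more, and leave the jar, tape roll and tin beside it where they are.

Things in the scene. Friction and masses are not known exactly. Their poses are not given: they have to be found in the camera images.
- oil_can: flat bare-metal can, 50 mm thick (own x), 110 wide (y), 170 tall (z), 0.36-0.54 kg; on top a central round black cap, 28 across, 45 long. Origin: centre of underside, z to the cap. Lies on its +x broad face, cap towards the plate; that face ends on the plate. Mass centre 90 above the underside: it leans stably only beyond 16 deg from upright (27 is good), and may jam beyond 40
- can_cap (a point): point on the cap's axis, 192 mm above the can's underside, where the cap is gripped across its 28 mm diameter
- can_foot (a point): middle of the can's long foot edge on its +x side (25 mm from the centre of the underside): the edge on which it turns up
- backstop: upright painted steel plate, fixed to the bench, 240 mm wide (own y), 210 mm tall (own z), 8 mm thick, with a bolted flange and gussets behind it. Origin: bottom centre of its flat front face; that face looks along own -x, towards the robot. Sliding the standing can on the bench takes 2 to 4 N
- pellet_jar: clear jar with a red lid, 65 mm in diameter, 99 mm tall, standing beside the work; origin at the centre of its underside; leave alone
- tape_roll: roll of masking tape lying flat, 102 mm across, 24 mm high; origin at the centre of its underside; leave alone
- wax_tin: round tin, 87 mm across, 40 mm high; origin at the centre of its underside; leave alone

How it is judged:
On the way, in this order (a step that is already met when the one before it is completed fails the run):
1. the can, let go, leans with its top against the plate, 14 to 52 degrees from upright (angle between oil_can's own z axis and vertical between 0.25 and 0.9 rad and contact force between oil_can and backstop above 0.1 N and contact force between oil_can and the fingers below 0.05 N), for 0.2 s.
2. the can, upright with its foot at the plate, is pressed onto the plate with at least 5 N (angle between oil_can's own z axis and vertical below 0.06 rad and x of can_foot in the frame of backstop above -0.004 m and contact force between oil_can and backstop above 5 N and contact force between oil_can and the fingers above 1 N), for 0.2 s.
At the end, for the whole second after the job is handed in: The can stands upright on the bench (within 2 degrees), at rest, broad face flush with the plate: foot edge within 3 mm of the plate's face, squared to it within 3 degrees, and within the plate's width (its middle within 65 mm of the plate's middle) (angle between oil_can's own z axis and vertical below 0.035 rad and x of can_foot in the frame of backstop between -0.003 and 0.003 m and y of can_foot in the frame of backstop between -0.065 and 0.065 m and angle between the x axis of oil_can and the x axis of backstop, either way round below 0.05 rad and height (world z) of oil_can below 0.004 m and linear speed of oil_can below 0.01 m/s); the robot touches nothing.
It fails at once if the can pressed on the plate with more than 20 N (contact force between oil_can and backstop above 20 N).
It fails at once if the can's foot edge lifted more than 30 mm off the bench (height (world z) of can_foot above 0.03 m).
It fails at once if the jar, tape roll or tin shifted more than 20 mm (distance of any of pellet_jar, tape_roll, wax_tin from where it was at the start of the episode above 0.02 m).
It also fails if it takes over 72 s, if anything falls off the work surface, if the arm or the gripper's body presses on something with over 40 N, if the wrist force passes 120 N, or if a joint passes its speed limit or range.

### The arm

A 7-joint arm with a two-finger parallel gripper is mounted at the origin on a cart in front of the work surface, level with it; the furniture and walls round the work are solid. World frame = base frame: x ahead of the robot, y to its left, z up, the work surface at z = 0. Lengths are in m, angles in rad, forces in N, time in s.
With the tool pointing down it reaches from about 0.425 to 0.875 m from the base axis. Payload 4.7 kg.
Tool frame: the origin (TCP) lies midway between the tips of the shut fingers; the grasp point (between the pads) lies 19 mm behind it (ctrl.grip_point_offset is the distance from the TCP to the grasp point, in m); z points along the fingers, y is the line along which they close (so a half turn about z gives the same grasp; the last joint's range is limited). The gripper opens to 87 mm and grips with 3 to 60 N. Pads are 19 mm wide; open, the fingers measure 117 mm over their backs; the gripper's body (75 mm by 190 mm) begins 51 mm behind the grasp point.
Start: joints at [-1.087, 0.321, -0.07, 1.45, 0.023, 1.371, -0.057], TCP at [0.294, 0.58, 0.223] pointing down, gripper open.
Joint ranges: [-2.86, 2.86], [-0.3, 2.09], [-1.38, 1.24], [0.06, 2.45], [-1.56, 4.7], [0.09, 2.05], [-2.69, 2.69]. Speed limits (rad/s): [2.57, 2.57, 3.14, 3.14, 3.14, 3.14, 3.14].

### API

Orientations are given as a rotation vector (axis times angle).
In Python, from bench import ctrl gives the robot as it stands.
- The arm moves only by the tool move_arm, never from a script. Its argument "increments" is text: rows parted by semicolons, each of 7 numbers parted by spaces: the shift along the world's x, y, z in mm, then the turn, a rotation vector about the world's x, y, z in degrees, then the closure in counts, from 0 (fully open) to 255 (shut). A call has exactly 8 rows; each row shifts and turns the commanded pose from where the row before left it; what a row does not reach is not made up. A row lasts 1/12 s, in which the tool goes at most 41.7 mm and 7.16 degrees, less where a joint would pass 70% of its speed; a pose out of reach is approached as far as the arm can. A call with a gripper value outside its range is refused whole. The fingers move at their own pace and stop on an object; "grip_force" is the grip in N (left out, the last holds). Time passes only in rows, so rows that do not move let the fingers close, or fill a call up. It gives the time, the measured TCP pose, the force, the opening and the grip force at its end, in the units of the state.
- ctrl.get_state(): the state, without advancing time (a new reading comes with each control period).
- ctrl.get_image(name): name is "scene" or "top" or "wrist"; returns a dict with "frame" (420x560x3 uint8, red, green, blue), "depth" (420x560 float32, m along the optical axis (not along the pixel's ray), 0 where there is no reading), "fx", "fy", "cx", "cy" (pixels), "position" and "orientation" of the camera in the world. Camera axes: x right, y down, z forward; pixel columns grow to the right and rows downward; lengths in m; the calibration is good to about 2 mm. A picture is of the moment at which its call begins.
- ctrl.close_job(): hands the job in; it is judged then, once.
Trained networks look in a picture, given as the dict that the camera call returned (one of the last four; its "shot" number tells which), for a name from the list of things; names that differ only in an ending like _2 or _b are one class to them, and where a whole thing is asked for, a point or a joint stands for the part that bears it (a point fixed in the world has none). Each returns a list of dicts, best first, with "score" (0 to 1); they miss things now and then, are a little off and sometimes report something else, mostly with a low value. They report only what shows in the picture. A call takes as long as a camera call.
- ctrl.find_in(target, picture): "centre" ([x, y, z] in m, in world coordinates, good to about 4 mm: the middle of the surface that is visible of it).
- ctrl.silhouettes(target, picture): "region" (420x560 bool, what is visible of it).
The state is a dict: "time": time; "joint_positions": joint angles; "qd": joint speeds; "joint_torque": joint torques, N m; "position": TCP position; "tool_rot": TCP orientation; "ft_force": force on the tool from outside, world axes, zero at the start; "torque": the same for the moment, N m; "grip_width": opening from 0.0 (shut) to 1.0 (fully open); "grip_force": force on a finger pad.
Only numpy, scipy, OpenCV 4.12 (cv2) and the standard library are available. Lean on these libraries where they do the work, as an engineer would, in place of code of your own. Each camera call takes 0.05 s, during which the arm holds its last target. There are 200 camera calls.

## Working session

There is one attempt and no reset: what is moved stays moved. The work goes in short steps, Python scripts to look and compute and a tool call to move; the robot and the scene stay as the last step left them, time stands still between calls to the robot, and variables do not carry over. Pictures are saved under pics/ and viewed, at most 10 in all, crops included, and the job is handed in when it is done.

Besides the shell and the picture viewer there is one more tool, called after "Request:" as name(argument=value, ...) on one line, values as JSON. move_arm: Moves the arm, as the interface text tells. Its arguments: {"type":"object","properties":{"increments":{"type":"string"},"grip_force":{"type":"number"}},"required":["increments"]}

```bash
mkdir -p pics; cat > h.py <<'E'
import numpy as np,cv2
from scipy.spatial.transform import Rotation as R
from bench import ctrl
def rot(o):
    o=np.array(o,float)
    return o if o.shape==(3,3) else (R.from_rotvec(o).as_matrix() if o.size==3 else R.from_quat(o).as_matrix())
def cloud(p):
    d=p["depth"];v,u=np.indices(d.shape)
    c=np.stack([(u-p["cx"])/p["fx"]*d,(v-p["cy"])/p["fy"]*d,d],-1)
    w=c@rot(p["orientation"]).T+np.array(p["position"]); w[d<=0]=np.nan
    return w
def shot(n,f=None):
    p=ctrl.get_image(n)
    if f: cv2.imwrite("pics/"+f,p["frame"][:,:,::-1])
    return p
def st():
    s=ctrl.get_state()
    for k in("time","position","tool_rot","ft_force","grip_width","grip_force"): print(k,np.round(s[k],4))
E
cat > a.py <<'E'
from h import *
np.set_printoptions(precision=4,suppress=True)
st()
ims=[]
for n in("scene","top"):
    p=shot(n,n+"0.png");ims.append(p["frame"]);w=cloud(p);print(n,p["position"],p["orientation"])
    for t in("oil_can","can_cap","backstop","pellet_jar","tape_roll","wax_tin"):
        r=ctrl.find_in(t,p)[:1];s=ctrl.silhouettes(t,p)[:1]
        if r: print(t,r[0]["score"],np.array(r[0]["centre"]))
        if s:
            q=w[s[0]["region"]];q=q[~np.isnan(q[:,0])]
            if len(q): print("   sil",s[0]["score"],len(q),np.percentile(q,2,axis=0),np.percentile(q,98,axis=0), cv2.minAreaRect((q[:,:2]*1000).astype(np.float32)))
cv2.imwrite("pics/both.png",cv2.resize(np.vstack(ims)[:,:,::-1],(400,600)))
E
python3 a.py; python3 -c "print(1)"
```

```text
time 0.0
position [0.294  0.5791 0.2214]
tool_rot [-0.731 -3.055  0.003]
ft_force [-0.1616  0.1079 -0.257 ]
grip_width 0.9997
grip_force 0.0
scene [ 0.1177 -0.5673  0.9513] [-2.3173  0.7837 -0.2956]
oil_can 0.85 [0.4724 0.089  0.0521]
   sil 0.66 3211 [0.3926 0.0292 0.0079] [0.592  0.1581 0.0538] ((504.5535888671875, 106.89620208740234), (219.58729553222656, 112.81375122070312), 16.239728927612305)
can_cap 0.74 [0.4753 0.0874 0.0502]
   sil 0.64 3260 [0.3927 0.0292 0.0037] [0.5949 0.1604 0.0538] ((509.2098388671875, 121.6281967163086), (241.408447265625, 143.09259033203125), 19.528974533081055)
backstop 0.96 [0.6803 0.0964 0.1168]
   sil 0.72 4639 [ 0.6638 -0.0043  0.0053] [0.7646 0.2239 0.2104] ((735.6986083984375, 215.12176513671875), (450.3323669433594, 150.16770935058594), 83.33769989013672)
pellet_jar 0.76 [0.4768 0.2548 0.0767]
   sil 0.7 887 [0.4537 0.2404 0.0073] [0.5108 0.2964 0.1018] ((475.4897766113281, 283.5277404785156), (65.38907623291016, 94.89327239990234), 33.41433334350586)
tape_roll 0.9 [ 0.6828 -0.0992  0.0245]
   sil 0.71 845 [ 0.6374 -0.1442 -0.0001] [ 0.7318 -0
[... 681 characters left out ...]
078125, 118.15800476074219), (89.76890563964844, 242.05856323242188), 10.308643341064453)
pellet_jar 0.95 [0.4844 0.265  0.0973]
   sil 0.7 1229 [0.4527 0.2423 0.0003] [0.5111 0.3048 0.1018] ((481.1929931640625, 286.08148193359375), (63.07798385620117, 92.0048599243164), 5.508735656738281)
tape_roll 0.57 [ 0.678  -0.0997  0.0234]
   sil 0.63 1027 [ 0.6364 -0.1411  0.0025] [ 0.7316 -0.0462  0.0272] ((685.5748901367188, -93.47947692871094), (98.32376098632812, 99.87823486328125), 44.41455078125)
wax_tin 0.92 [0.5934 0.2893 0.0364]
   sil 0.79 1576 [0.5524 0.2476 0.0044] [0.6318 0.3284 0.041 ] ((592.6632080078125, 289.1262512207031), (85.41319274902344, 85.17378997802734), 46.068634033203125)
1
```

View pics/scene0.png

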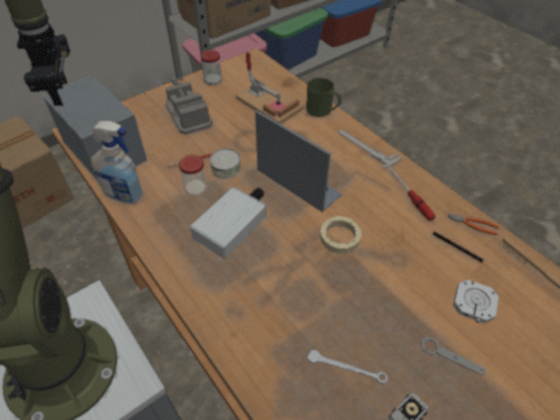

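View pics/top0.png

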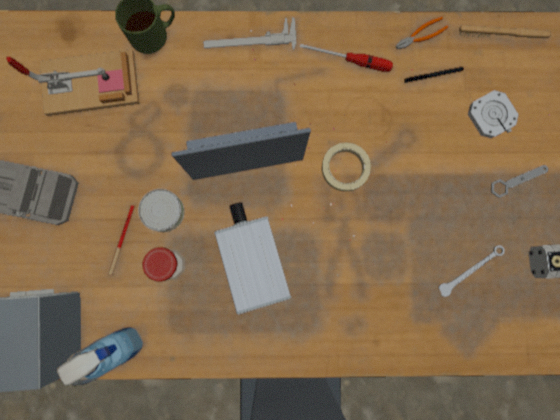

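```bash
cat > b.py <<'E'
from h import *
np.set_printoptions(precision=4,suppress=True)
F=[];C=[];T=[]
for n in("scene","top"):
    p=shot(n);w=cloud(p)
    s=ctrl.silhouettes("backstop",p)
    if s:
        q=w[s[0]["region"]];q=q[~np.isnan(q[:,0])]
        f=q[(q[:,2]>.03)&(q[:,2]<.19)]; 
        # ransac vertical plane x cos a + y sin a = d
        best=None
        for a in np.radians(np.arange(-5,25,.25)):
            d=f[:,0]*np.cos(a)+f[:,1]*np.sin(a);h,e=np.histogram(d,np.arange(.5,.9,.003))
            if best is None or h.max()>best[0]: best=(h.max(),np.degrees(a),e[h.argmax()]+.0015)
        a=np.radians(best[1]);d=f[:,0]*np.cos(a)+f[:,1]*np.sin(a);i=f[abs(d-best[2])<.005]
        k=np.polyfit(i[:,1],i[:,0],1);a=-np.degrees(np.arctan(k[0]));ar=np.radians(a)
        dd=(i[:,0]*np.cos(ar)+i[:,1]*np.sin(ar));t=-i[:,0]*np.sin(ar)+i[:,1]*np.cos(ar)
        print(n,"plate",best,len(i),"yaw",a,"d",np.median(dd),"t range",np.percentile(t,[.5,99.5]), "d lo/hi",np.median(dd[i[:,2]<.09]),np.median(dd[i[:,2]>.13]))
    s=ctrl.silhouettes("oil_can",p)
    q=w[s[0]["region"]];q=q[~np.isnan(q[:,0])]
    b=q[(q[:,2]>.046)&(q[:,2]<.06)]
    print(n,"can z",np.median(b[:,2]))
    # body: erode cap by opening in grid
    g=np.zeros((300,300),np.uint8);ij=np.round((b[:,:2]-[.35,0])*1000/1).astype(int);ij=np.clip(ij,0,299);g[ij[:,0],ij[:,1]]=255
    g=cv2.morphologyEx(g,cv2.MORPH_CLOSE,np.ones((9,9)));g=cv2.morphologyEx(g,cv2.MORPH_OPEN,np.ones((50,50)))
    y=np.argwhere(g>0).astype(np.float32);r=cv2.minAreaRect(y);bx=cv2.boxPoints(r)/1000+[.35,0];print("body",r,"\n",bx)
    m=q[(q[:,0]>.575)&(q[:,2]>.02)];print("cap pts",len(m),m.mean(0) if len(m) else 0,m.max(0) if len(m) else 0)
E
python3 b.py
```

```text
scene plate (np.int64(2354), np.float64(10.25), np.float64(0.6935000000000001)) 3246 yaw 10.371092944972663 d 0.6931419390444602 t range [-0.133   0.1045] d lo/hi 0.6931570216796512 0.6931566860315741
scene can z 0.05039442654948856
body ((133.90716552734375, 101.33645629882812), (169.52972412109375, 111.25804138183594), 15.422160148620605) 
 [[0.3874 0.1324]
 [0.417  0.0252]
 [0.5804 0.0703]
 [0.5508 0.1775]]
cap pts 122 [0.5916 0.1225 0.0356] [0.6108 0.1424 0.0533]
top plate (np.int64(2625), np.float64(10.5), np.float64(0.6905000000000001)) 2628 yaw 10.341332415673278 d 0.6907754079567963 t range [-0.1299  0.1057] d lo/hi 0.690825388235085 0.6907419677878816
top can z 0.049786593768853526
body ((132.25967407226562, 102.06118774414062), (170.3280029296875, 109.6899185180664), 15.461216926574707) 
 [[0.3856 0.1322]
 [0.4148 0.0265]
 [0.579  0.0719]
 [0.5497 0.1776]]
cap pts 217 [0.5903 0.1313 0.0358] [0.6077 0.1493 0.0481]
```

The can lies at about 15.5° yaw with its cap toward the plate. In the top view the cap is near (238,212), and the plate runs from about (175,155) to (308,130). The plate yaw is 10.35°. The jar at (160,263), tin at (160,210) and tape at (346,167) are all clear. A tall spray bottle at (100,355) lies under the path, so I go up first.

Request:
move_arm(increments="0 0 35 0 0 0 0; 0 0 35 0 0 0 0; 0 0 35 0 0 0 0; 0 0 35 0 0 0 0; 18 -28 0 0 0 2.65 0; 18 -28 0 0 0 2.65 0; 18 -28 0 0 0 2.65 0; 18 -28 0 0 0 2.65 0", grip_force=25)

```text
time: 2.27
position: [0.3669, 0.4664, 0.3629]
tool_rot: [0.441, 3.11, 0.001]
ft_force: [0.6, -0.5, -0.7]
grip_width: 1.001
grip_force: 0.0
```

Request:
move_arm(increments="18 -28 0 0 0 2.65 0; 18 -28 0 0 0 2.65 0; 18 -28 0 0 0 2.65 0; 18 -28 0 0 0 2.65 0; 18 -28 0 0 0 2.65 0; 18 -28 0 0 0 2.65 0; 18 -28 0 0 0 2.65 0; 18 -28 0 0 0 2.65 0")

```text
time: 2.93
position: [0.5109, 0.2421, 0.3629]
tool_rot: [-0.137, 3.138, 0.001]
ft_force: [0.3, 0.4, 0.3]
grip_width: 0.997
grip_force: 0.0
```

Request:
move_arm(increments="18 -28 0 0 0 2.65 0; 18 -28 0 0 0 2.65 0; 18 -28 0 0 0 2.65 0; 18 -28 0 0 0 2.65 0; 0 0 -30 0 0 0 0; 0 0 -30 0 0 0 0; 0 0 -30 0 0 0 0; 0 0 0 0 0 0 0")

```text
time: 3.6
position: [0.579, 0.1307, 0.266]
tool_rot: [0.421, -3.102, 0.003]
ft_force: [-0.6, -0.3, -1.3]
grip_width: 1.003
grip_force: 0.0
```

```bash
cat > s.py <<'E'
from h import *
np.set_printoptions(precision=4,suppress=True)
s=ctrl.get_state();st();M=rot(s["tool_rot"]);print("z",M[:,2],"y",M[:,1],"yaw y",np.degrees(np.arctan2(M[1,1],M[0,1])),"q",np.array(s["joint_positions"]))
E
python3 s.py; cat > c.py <<'E'
from h import *
np.set_printoptions(precision=4,suppress=True)
p=shot("wrist","w1.png");w=cloud(p)
for t in("can_cap","oil_can"):
    for r in ctrl.find_in(t,p)[:1]: print(t,r["score"],np.array(r["centre"]))
m=(w[...,2]>.015)&(w[...,2]<.06)&(p["frame"].max(-1)<60)&(abs(w[...,0]-.59)<.06)&(abs(w[...,1]-.13)<.06)
q=w[m];print(len(q),q.mean(0) if len(q) else 0)
if len(q): print(cv2.minAreaRect((q[:,:2]*1000).astype(np.float32)))
E
python3 c.py
```

```text
time 3.6
position [0.579  0.1307 0.266 ]
tool_rot [ 0.4212 -3.1022  0.0025]
ft_force [-0.6166 -0.3332 -1.2609]
grip_width 1.0029
grip_force 0.0
z [-0.0106 -0.0031 -0.9999] y [-0.2666  0.9638 -0.0001] yaw y 105.46271182933066 q [-0.4744  0.1909  0.2419  1.5314 -0.0454  1.4358  1.6105]
can_cap 0.81 [0.4741 0.1043 0.0524]
11 [0.5969 0.1377 0.0349]
((586.2431640625, 131.2753143310547), (35.22377014160156, 22.543498992919922), 17.393835067749023)
```

View pics/w1.png

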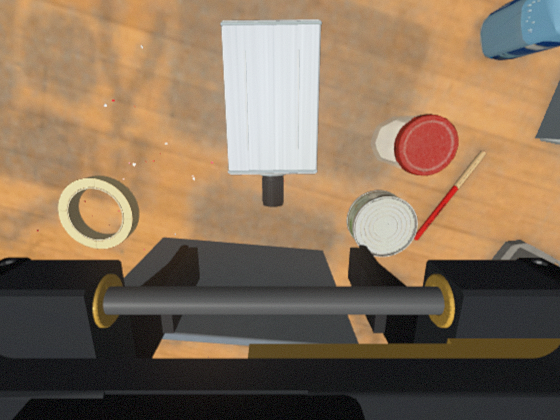

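The wrist view shows the black cap at (273,190), laterally centred between the fingers at (180,280) and (370,280). I'll turn that pixel into a position and go down.

```bash
python3 - <<'E'
from h import *
p=shot("wrist")
O=rot(p["orientation"]);c=np.array(p["position"])
for u,v,z in((273,206,.03),(273,177,.039),(263,190,.025),(283,190,.025),(224,172,.05),(318,172,.05),(222,20,.05),(321,20,.05)):
    d=O@[(u-p["cx"])/p["fx"],(v-p["cy"])/p["fy"],1];print(u,v,np.round(c+d*(z-c[2])/d[2],4))
E
```

```text
273 206 [0.615  0.1407 0.03  ]
273 177 [0.5747 0.1295 0.039 ]
263 190 [0.5981 0.1218 0.025 ]
283 190 [0.5908 0.1482 0.025 ]
224 172 [0.5831 0.0677 0.05  ]
318 172 [0.5514 0.182  0.05  ]
222 20 [0.4192 0.028  0.05  ]
321 20 [0.3899 0.1333 0.05  ]
```

Request:
move_arm(increments="9 1 -32 0 -0.6 0 0; 0 0 -32 0 0 0 0; 0 0 -32 0 0 0 0; 0 0 -32 0 0 0 0; 0 0 -32 0 0 0 0; 0 0 -32 0 0 0 0; 0 0 -20 0 0 0 0; 0 0 0 0 0 0 0")

```text
time: 4.47
position: [0.5895, 0.1325, 0.0579]
tool_rot: [-0.423, 3.108, -0.004]
ft_force: [-1.2, -0.6, 0.4]
grip_width: 1.001
grip_force: 0.0
```

```bash
python3 s.py
```

```text
time 4.4667
position [0.5895 0.1325 0.0579]
tool_rot [-0.4235  3.1075 -0.0035]
ft_force [-1.1943 -0.5827  0.4373]
grip_width 1.0011
grip_force 0.0
z [ 0.0056 -0.0015 -1.    ] y [-0.2676  0.9635 -0.0029] yaw y 105.52047641111507 q [-0.4561  0.3541  0.2264  1.7639 -0.0877  1.0285  1.6433]
```

Request:
move_arm(increments="0 0 -17 0 0 0 0; 0 0 -17 0 0 0 0; 0 0 -16 0 0 0 0; 0 0 0 0 0 0 0; 0 0 0 0 0 0 220; 0 0 0 0 0 0 220; 0 0 0 0 0 0 220; 0 0 0 0 0 0 220")

```text
time: 5.13
position: [0.5926, 0.133, 0.0124]
tool_rot: [-0.421, 3.1, -0.001]
ft_force: [0.1, -0.8, 0.3]
grip_width: 0.778
grip_force: 0.0
```

Request:
move_arm(increments="0 0 0 0 0 0 220; 0 0 0 0 0 0 220; 0 0 0 0 0 0 220; 0 0 0 0 0 0 220; 0 0 0 0 0 0 220; 0 0 0 0 0 0 220; 0 0 0 0 0 0 220; 0 0 0 0 0 0 220")

```text
time: 5.8
position: [0.5912, 0.1326, 0.0105]
tool_rot: [-0.422, 3.103, -0.002]
ft_force: [-0.6, -0.6, 0.5]
grip_width: 0.313
grip_force: 25.0
```

```bash
python3 s.py
```

```text
time 5.8
position [0.5912 0.1326 0.0105]
tool_rot [-0.422   3.1028 -0.0021]
ft_force [-0.6332 -0.6093  0.4824]
grip_width 0.3135
grip_force 24.9918
z [ 0.0103  0.     -0.9999] y [-0.2671  0.9637 -0.0027] yaw y 105.48901633288752 q [-0.4478  0.4117  0.2187  1.7949 -0.1049  0.9363  1.6557]
```

```bash
cat > lift.py <<'E'
import numpy as np
u=np.array([.9639,.2664]);A=np.radians(np.linspace(0,64,33))
f=195*np.cos(A)-10.5*np.sin(A);h=195*np.sin(A)+10.5*np.cos(A)
for i in range(32):
    d=(f[i+1]-f[i])*u
    print("%.1f %.1f %.1f 0.53 -1.93 0 220"%(d[0],d[1],h[i+1]-h[i]+.05),end="; " if i%8<7 else "\n")
E
python3 lift.py
```

```text
-0.5 -0.1 6.8 0.53 -1.93 0 220; -0.7 -0.2 6.8 0.53 -1.93 0 220; -0.9 -0.3 6.8 0.53 -1.93 0 220; -1.2 -0.3 6.8 0.53 -1.93 0 220; -1.4 -0.4 6.7 0.53 -1.93 0 220; -1.6 -0.4 6.7 0.53 -1.93 0 220; -1.8 -0.5 6.6 0.53 -1.93 0 220; -2.0 -0.6 6.5 0.53 -1.93 0 220
-2.3 -0.6 6.5 0.53 -1.93 0 220; -2.5 -0.7 6.4 0.53 -1.93 0 220; -2.7 -0.7 6.3 0.53 -1.93 0 220; -2.9 -0.8 6.2 0.53 -1.93 0 220; -3.1 -0.9 6.1 0.53 -1.93 0 220; -3.3 -0.9 5.9 0.53 -1.93 0 220; -3.5 -1.0 5.8 0.53 -1.93 0 220; -3.7 -1.0 5.7 0.53 -1.93 0 220
-3.9 -1.1 5.6 0.53 -1.93 0 220; -4.1 -1.1 5.4 0.53 -1.93 0 220; -4.2 -1.2 5.3 0.53 -1.93 0 220; -4.4 -1.2 5.1 0.53 -1.93 0 220; -4.6 -1.3 4.9 0.53 -1.93 0 220; -4.7 -1.3 4.8 0.53 -1.93 0 220; -4.9 -1.4 4.6 0.53 -1.93 0 220; -5.0 -1.4 4.4 0.53 -1.93 0 220
-5.2 -1.4 4.2 0.53 -1.93 0 220; -5.3 -1.5 4.0 0.53 -1.93 0 220; -5.5 -1.5 3.9 0.53 -1.93 0 220; -5.6 -1.5 3.7 0.53 -1.93 0 220; -5.7 -1.6 3.4 0.53 -1.93 0 220; -5.8 -1.6 3.2 0.53 -1.93 0 220; -5.9 -1.6 3.0 0.53 -1.93 0 220; -6.0 -1.7 2.8 0.53 -1.93 0 220
```

Request:
move_arm(increments="-0.5 -0.1 6.8 0.53 -1.93 0 220; -0.7 -0.2 6.8 0.53 -1.93 0 220; -0.9 -0.3 6.8 0.53 -1.93 0 220; -1.2 -0.3 6.8 0.53 -1.93 0 220; -1.4 -0.4 6.7 0.53 -1.93 0 220; -1.6 -0.4 6.7 0.53 -1.93 0 220; -1.8 -0.5 6.6 0.53 -1.93 0 220; -2.0 -0.6 6.5 0.53 -1.93 0 220")

```text
time: 6.47
position: [0.5812, 0.1298, 0.0646]
tool_rot: [-0.384, 2.826, 0.052]
ft_force: [0.6, 0.1, -1.5]
grip_width: 0.312
grip_force: 25.0
```

```bash
python3 s.py
```

```text
time 6.4667
position [0.5812 0.1298 0.0646]
tool_rot [-0.3836  2.8259  0.0517]
ft_force [ 0.5928  0.0931 -1.4712]
grip_width 0.3123
grip_force 24.9894
z [ 0.2779  0.0735 -0.9578] y [-0.2661  0.9639 -0.0032] yaw y 105.43402482338801 q [-0.4786  0.1452  0.2274  2.0421 -0.053   0.667   1.6192]
```

Request:
move_arm(increments="-2.3 -0.6 6.5 0.53 -1.93 0 220; -2.5 -0.7 6.4 0.53 -1.93 0 220; -2.7 -0.7 6.3 0.53 -1.93 0 220; -2.9 -0.8 6.2 0.53 -1.93 0 220; -3.1 -0.9 6.1 0.53 -1.93 0 220; -3.3 -0.9 5.9 0.53 -1.93 0 220; -3.5 -1.0 5.8 0.53 -1.93 0 220; -3.7 -1.0 5.7 0.53 -1.93 0 220")

```text
time: 7.13
position: [0.5572, 0.1231, 0.1138]
tool_rot: [-0.345, 2.55, 0.097]
ft_force: [1.7, 0.7, -1.0]
grip_width: 0.316
grip_force: 25.0
```

```bash
python3 s.py
```

```text
time 7.1333
position [0.5572 0.1231 0.1138]
tool_rot [-0.3453  2.55    0.0968]
ft_force [ 1.6596  0.6562 -0.9617]
grip_width 0.3161
grip_force 24.9882
z [ 0.5222  0.1406 -0.8412] y [-0.265   0.9642 -0.0033] yaw y 105.36902099773359 q [-0.4819 -0.1235  0.208   2.2915  0.0722  0.4003  1.5137]
```

Request:
move_arm(increments="12 0.4 0 0 0 -0.64 220; 12 0.4 0 0 0 -0.64 220; 12 0.4 0 0 0 -0.64 220; 12 0.4 0 0 0 -0.64 220; 12 0.4 0 0 0 -0.64 220; 12 0.4 0 0 0 -0.64 220; 12 0.4 0 0 0 -0.64 220; 12 0.4 0 0 0 -0.64 220")

```text
time: 7.8
position: [0.6519, 0.1258, 0.1112]
tool_rot: [-0.231, 2.568, 0.062]
ft_force: [-2.0, 0.0, -2.3]
grip_width: 0.314
grip_force: 25.0
```

```bash
python3 s.py; python3 - <<'E'
from h import *
p=shot("scene","s2.png");w=cloud(p)
cv2.imwrite("pics/s2.png",cv2.resize(p["frame"][120:300,130:390,::-1],(780,540)))
E
```

```text
time 7.8
position [0.6519 0.1258 0.1112]
tool_rot [-0.231   2.568   0.0616]
ft_force [-1.9943  0.0105 -2.2863]
grip_width 0.3143
grip_force 24.9851
z [ 0.527   0.0916 -0.8449] y [-0.1773  0.9841 -0.0039] yaw y 100.21441040947158 q [-0.4745  0.0911  0.2285  2.0897  0.0578  0.4009  1.4506]
```

View pics/s2.png

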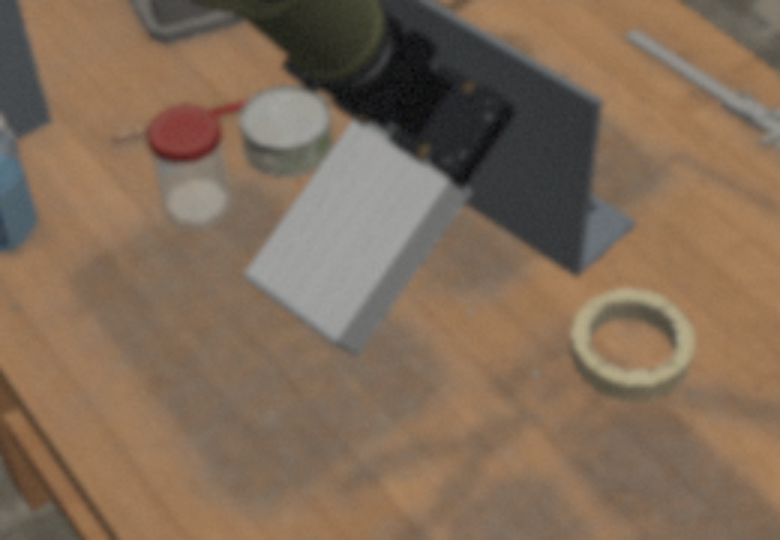

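The picture shows the can raised about 32° with its foot edge on the bench, from (250,275) to (355,350). It is square to the plate, and the jar and tin are untouched. Joints 6, 4 and 2 are nearing their limits as it turns, so I'll check reach with a quick kinematic fit.

```bash
cat > k.py <<'E'
import numpy as np,itertools
from scipy.optimize import least_squares
from scipy.spatial.transform import Rotation as R
D=[([-1.087,.321,-.07,1.45,.023,1.371,-.057],[.294,.5791,.2214],[-.731,-3.055,.003]),
([-.4744,.1909,.2419,1.5314,-.0454,1.4358,1.6105],[.579,.1307,.266],[.4212,-3.1022,.0025]),
([-.4561,.3541,.2264,1.7639,-.0877,1.0285,1.6433],[.5895,.1325,.0579],[-.4235,3.1075,-.0035]),
([-.4478,.4117,.2187,1.7949,-.1049,.9363,1.6557],[.5912,.1326,.0105],[-.422,3.1028,-.0021]),
([-.4786,.1452,.2274,2.0421,-.053,.667,1.6192],[.5812,.1298,.0646],[-.3836,2.8259,.0517]),
([-.4819,-.1235,.208,2.2915,.0722,.4003,1.5137],[.5572,.1231,.1138],[-.3453,2.55,.0968]),
([-.4745,.0911,.2285,2.0897,.0578,.4009,1.4506],[.6519,.1258,.1112],[-.231,2.568,.0616])]
def fk(q,P,s):
    T=np.zeros(3);M=R.identity();h,L1,L2,L3,e1,e2,x0,c=P
    s1,s3,s5,s7=s
    M=R.from_euler('z',s1*q[0]);T=np.array([0,0,h])+M.apply([x0,0,0])
    M=M*R.from_euler('y',q[1])*R.from_euler('z',s3*q[2]);T=T+M.apply([e1,0,L1])
    M=M*R.from_euler('y',q[3])*R.from_euler('z',s5*q[4]);T=T+M.apply([e2,0,L2])
    M=M*R.from_euler('y',q[5])*R.from_euler('z',s7*q[6]+c);T=T+M.apply([0,0,L3]);return T,M
best=None
for s in itertools.product([1,-1],repeat=4):
  for c0 in(0,1.57,3.14,-1.57):
    def res(P):
        o=[]
        for q,x,r in D:
            T,M=fk(q,P,s);o+=list(T-x)+list((R.from_rotvec(r).inv()*M).as_rotvec()*.2)
        return o
    f=least_squares(res,[.3,.35,.35,.25,0,0,0,c0])
    if best is None or f.cost<best[0]: best=(f.cost,s,f.x)
print(best)
lo=np.array([-2.86,-.3,-1.38,.06,-1.56,.09,-2.69]);hi=np.array([2.86,2.09,1.24,2.45,4.7,2.05,2.69])
n=np.array([.9837,.1797,0]);q=np.array(D[-1][0])
for tilt,L in((45,140),(40,130),(35,116),(30,102),(27,94)):
  for pit in(0,15,25):
    a=np.radians(90-tilt);f=192*np.cos(a)-25*np.sin(a);hh=192*np.sin(a)+25*np.cos(a)
    b=a-np.radians(pit); zt=n*np.sin(b)+np.array([0,0,-np.cos(b)])
    foot=n*(.692-L/1000)+np.array([-.1797,.9837,0])*(-.0125+.018)
    x=foot+n*f/1000+[0,0,hh/1000]+zt*.019
    y=np.array([-.1797,.9837,0]);Mt=R.from_matrix(np.c_[np.cross(y,zt),y,zt])
    g=least_squares(lambda v:np.r_[fk(v,best[2],best[1])[0]-x,(Mt.inv()*fk(v,best[2],best[1])[1]).as_rotvec()*.2,(v-q)*1e-4],np.clip(q,lo+.02,hi-.02),bounds=(lo,hi))
    print(tilt,pit,np.round(x,3),"err mm",np.round(np.linalg.norm(g.fun[:3])*1e3,1),"rot",np.round(np.linalg.norm(g.fun[3:6])*5*57.3,1),np.round(g.x,2))
E
python3 k.py
```

```text
(np.float64(0.0010126730908426144), (-1, -1, -1, -1), array([ 0.25211181,  0.45928431,  0.54174438,  0.35771318,  0.05270414,
       -0.0209519 , -0.08171632,  1.57075102]))
45 0 [0.671 0.128 0.14 ] err mm 0.0 rot 0.0 [-0.4   0.04  0.19  2.19  0.17  0.13  1.37]
45 15 [0.668 0.128 0.137] err mm 0.0 rot 0.0 [-0.46  0.11  0.24  1.99 -0.01  0.52  1.53]
45 25 [0.665 0.127 0.136] err mm 0.0 rot 0.0 [-0.45  0.2   0.25  1.84 -0.05  0.76  1.56]
40 0 [0.669 0.128 0.151] err mm 0.0 rot 0.0 [-0.95 -0.03  0.67  2.27  1.26  0.09  0.27]
40 15 [0.665 0.127 0.148] err mm 0.0 rot 0.0 [-0.47  0.06  0.24  2.07  0.04  0.41  1.49]
40 25 [0.662 0.127 0.146] err mm 0.0 rot 0.0 [-0.45  0.13  0.24  1.92 -0.02  0.66  1.54]
35 0 [0.669 0.128 0.161] err mm 0.0 rot 0.0 [-1.32 -0.14  0.97  2.34  1.96  0.22 -0.4 ]
35 15 [0.666 0.127 0.157] err mm 0.0 rot 0.0 [-0.46  0.02  0.23  2.13  0.09  0.3   1.44]
35 25 [0.663 0.127 0.155] err mm 0.0 rot 0.0 [-0.46  0.08  0.24  1.99  0.01  0.55  1.52]
30 0 [0.669 0.128 0.169] err mm 0.0 rot 0.0 [-1.57 -0.3   1.16  2.41  2.19  0.42 -0.53]
30 15 [0.666 0.127 0.165] err mm 0.0 rot 0.0 [-0.4  -0.01  0.18  2.19  0.17  0.18  1.38]
30 25 [0.663 0.127 0.163] err mm 0.0 rot 0.0 [-0.46  0.04  0.23  2.06  0.05  0.44  1.49]
27 0 [0.668 0.128 0.174] err mm 0.0 rot 0.0 [-1.57 -0.29  1.16  2.44  2.33  0.47 -0.68]
27 15 [0.665 0.127 0.17 ] err mm 0.0 rot 0.0 [-0.32 -0.02  0.11  2.22  0.21  0.1   1.35]
27 25 [0.663 0.127 0.167] err mm 0.0 rot 0.0 [-0.46  0.01  0.23  2.1   0.08  0.37  1.46]
```

Request:
move_arm(increments="0.3 0 3.9 0.09 -0.49 0 220; 0.3 0 3.9 0.09 -0.49 0 220; 0.3 0 3.9 0.09 -0.49 0 220; 0.3 0 3.9 0.09 -0.49 0 220; 0.3 0 3.9 0.09 -0.49 0 220; 0.3 0 3.9 0.09 -0.49 0 220; 0.3 0 3.9 0.09 -0.49 0 220; 0.3 0 3.9 0.09 -0.49 0 220", grip_force=10)

```text
time: 8.52
position: [0.6555, 0.1264, 0.1449]
tool_rot: [-0.225, 2.493, 0.07]
ft_force: [-0.8, -0.1, -3.1]
grip_width: 0.316
grip_force: 10.0
```

```bash
cat > can.py <<'E'
from h import *
import sys
np.set_printoptions(precision=4,suppress=True)
n=np.array([.9837,.1797,0]);t=np.array([-.1797,.9837,0])
# oil can in plate frame: n rel plate, t rel plate centre, z
for c in sys.argv[1:]:
    p=shot(c);w=cloud(p);s=ctrl.silhouettes("oil_can",p)
    if not s: print(c,"none");continue
    m=cv2.erode(s[0]["region"].astype(np.uint8),np.ones((3,3)))>0
    q=w[m];q=q[~np.isnan(q[:,0])];q=q[q[:,2]>-.01]
    P=np.c_[q@n-.692,q@t+.0125,q[:,2]]
    print(c,s[0]["score"],len(P),"lo",np.percentile(P,1,axis=0),"hi",np.percentile(P,99,axis=0))
    # dominant plane by ransac
    rng=np.random.default_rng(0);b=(0,)
    for _ in range(400):
        i=P[rng.choice(len(P),3,False)];v=np.cross(i[1]-i[0],i[2]-i[0]);l=np.linalg.norm(v)
        if l<1e-6: continue
        v/=l;k=abs((P-i[0])@v)<.003
        if k.sum()>b[0]: b=(k.sum(),k)
    K=P[b[1]];C=K.mean(0);v=np.linalg.svd(K-C,full_matrices=False)[2][2]
    v*=-np.sign(v[0]) ; print("  plane",b[0],"centre",C,"normal",v,"tilt from vertical face",np.degrees(np.arcsin(v[2])),"yaw",np.degrees(np.arctan2(v[1],v[0])), "lo",np.percentile(K,1,axis=0),"hi",np.percentile(K,99,axis=0))
E
python3 s.py; python3 can.py scene top
```

```text
time 8.5167
position [0.6555 0.1264 0.1449]
tool_rot [-0.2249  2.4932  0.0701]
ft_force [-0.7803 -0.0754 -3.0896]
grip_width 0.3163
grip_force 9.9997
z [ 0.5878  0.1037 -0.8023] y [-0.1779  0.984  -0.0031] yaw y 100.24911922603613 q [-0.4867  0.0242  0.2325  2.1164  0.1204  0.3661  1.3963]
scene 0.68 2757 lo [-0.1879 -0.0381  0.0305] hi [-0.0635  0.0668  0.1488]
  plane 2043 centre [-0.131   0.0136  0.0951] normal [-0.6947 -0.006   0.7192] tilt from vertical face 45.99158250624685 yaw -179.50826830610146 lo [-0.188  -0.0371  0.0401] hi [-0.0757  0.0667  0.1488]
top 0.66 305 lo [-0.1872 -0.0345  0.0414] hi [-0.0194  0.0291  0.1771]
  plane 243 centre [-0.1361 -0.0171  0.0867] normal [-0.6619  0.1198  0.7399] tilt from vertical face 47.72441720545009 yaw 169.74303990005916 lo [-0.1871 -0.0345  0.0415] hi [-0.0278  0.0278  0.1771]
```

Request:
move_arm(increments="0.3 0 4 0.09 -0.49 0 220; 0.3 0 4 0.09 -0.49 0 220; 0.3 0 4 0.09 -0.49 0 220; 0.3 0 4 0.09 -0.49 0 220; 0.3 0 4 0.09 -0.49 0 220; 0.3 0 4 0.09 -0.49 0 220; 0.3 0 4 0.09 -0.49 0 220; 0 0 0 0 0 0 220")

```text
time: 9.38
position: [0.658, 0.1265, 0.1735]
tool_rot: [-0.219, 2.432, 0.076]
ft_force: [-0.0, 0.4, -2.9]
grip_width: 0.318
grip_force: 10.0
```

```bash
python3 s.py; python3 can.py scene top
```

```text
time 9.3833
position [0.658  0.1265 0.1735]
tool_rot [-0.2192  2.4316  0.0763]
ft_force [-0.0437  0.3973 -2.9078]
grip_width 0.3182
grip_force 10.0
z [ 0.6356  0.1126 -0.7638] y [-0.1778  0.9841 -0.0028] yaw y 100.2425146036885 q [-0.489  -0.0295  0.2275  2.1354  0.1828  0.3402  1.341 ]
scene 0.57 2582 lo [-0.1503 -0.0384  0.0252] hi [-0.0466  0.0676  0.1645]
  plane 1894 centre [-0.109   0.0146  0.1   ] normal [-0.8603  0.0021  0.5099] tilt from vertical face 30.65399495222077 yaw 179.85973463002287 lo [-0.1503 -0.037   0.0306] hi [-0.0704  0.0678  0.1652]
top 0.73 119 lo [-0.1493 -0.0326  0.0345] hi [-0.0179  0.0287  0.2047]
  plane 94 centre [-0.0267  0.019   0.199 ] normal [-0.5337  0.0174 -0.8455] tilt from vertical face -57.72745883791255 yaw 178.13352638178668 lo [-0.0345  0.0092  0.1927] hi [-0.0177  0.0288  0.2048]
```

Request:
move_arm(increments="1 0.2 1 0 0 0 220; 1 0.2 1 0 0 0 220; 1 0.2 1 0 0 0 220; 1 0.2 0 0 0 0 220; 1 0.2 0 0 0 0 220; 1 0.2 0 0 0 0 220; 0 0 0 0 0 0 220; 0 0 0 0 0 0 220")

```text
time: 10.25
position: [0.6637, 0.1276, 0.1753]
tool_rot: [-0.219, 2.434, 0.076]
ft_force: [-0.4, -0.1, -2.5]
grip_width: 0.319
grip_force: 10.0
```

Request:
move_arm(increments="0.5 0.1 0 0 0 0 220; 0.5 0.1 0 0 0 0 220; 0 0 0 0 0 0 220; 0 0 0 0 0 0 220; 0 0 0 0 0 0 220; 0 0 0 0 0 0 220; 0 0 0 0 0 0 220; 0 0 0 0 0 0 220")

```text
time: 10.92
position: [0.6647, 0.1278, 0.1754]
tool_rot: [-0.219, 2.434, 0.076]
ft_force: [0.2, 0.4, -3.9]
grip_width: 0.317
grip_force: 10.0
```

```bash
python3 s.py; python3 can.py scene; python3 - <<'E'
from h import *
p=shot("scene");w=cloud(p)
cv2.imwrite("pics/s3.png",cv2.resize(p["frame"][110:270,170:390,::-1],(770,560)))
E
```

```text
time 10.9167
position [0.6647 0.1278 0.1754]
tool_rot [-0.2194  2.4336  0.0758]
ft_force [ 0.164   0.4464 -3.8597]
grip_width 0.3173
grip_force 9.9999
z [ 0.634   0.1121 -0.7651] y [-0.1777  0.9841 -0.0031] yaw y 100.23759310682576 q [-0.4895 -0.0162  0.2302  2.1173  0.1687  0.3466  1.3546]
scene none
```

View pics/s3.png

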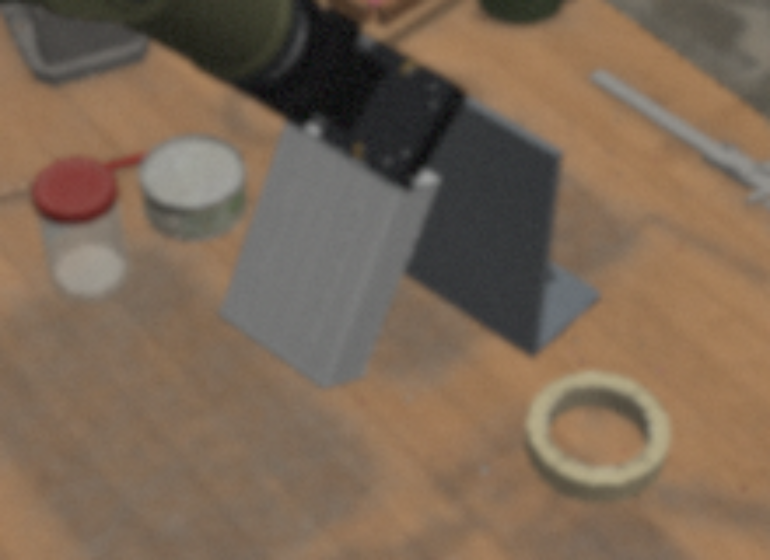

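The can leans with its foot on the bench, at about (345,380), and the cap is near the plate but not yet on it. I'll creep forward until there is contact.

Request:
move_arm(increments="0.3 0.1 0 0 0 0 220; 0.3 0 0 0 0 0 220; 0.3 0.1 0 0 0 0 220; 0.3 0 0 0 0 0 220; 0.3 0.1 0 0 0 0 220; 0 0 0 0 0 0 220; 0 0 0 0 0 0 220; 0 0 0 0 0 0 220")

```text
time: 11.73
position: [0.6662, 0.1281, 0.1754]
tool_rot: [-0.219, 2.434, 0.076]
ft_force: [-0.5, -0.6, -3.6]
grip_width: 0.318
grip_force: 10.0
```

Request:
move_arm(increments="0.3 0.1 0 0 0 0 220; 0.3 0 0 0 0 0 220; 0.3 0.1 0 0 0 0 220; 0 0 0 0 0 0 220; 0 0 0 0 0 0 220; 0 0 0 0 0 0 220; 0 0 0 0 0 0 220; 0 0 0 0 0 0 220")

```text
time: 12.4
position: [0.6671, 0.1283, 0.1754]
tool_rot: [-0.219, 2.434, 0.076]
ft_force: [-1.0, 0.8, -3.1]
grip_width: 0.317
grip_force: 10.0
```

```bash
python3 s.py; python3 can.py top scene
```

```text
time 12.4
position [0.6671 0.1283 0.1754]
tool_rot [-0.2193  2.4336  0.0758]
ft_force [-0.9566  0.7938 -3.1492]
grip_width 0.3165
grip_force 9.9999
z [ 0.6341  0.1121 -0.7651] y [-0.1777  0.9841 -0.0031] yaw y 100.23550243250024 q [-0.4893 -0.0107  0.231   2.1121  0.1643  0.3463  1.3586]
top none
scene 0.83 2443 lo [-0.136  -0.0384  0.0305] hi [-0.0403  0.0665  0.1659]
  plane 1845 centre [-0.0974  0.0134  0.1008] normal [-0.8714  0.0019  0.4906] tilt from vertical face 29.380857704461803 yaw 179.8763501988341 lo [-0.1361 -0.0373  0.0321] hi [-0.0603  0.0666  0.1662]
```

Request:
move_arm(increments="0.3 0.1 0 0 0 0 220; 0.3 0 0 0 0 0 220; 0.3 0.1 0 0 0 0 220; 0 0 0 0 0 0 220; 0 0 0 0 0 0 220; 0 0 0 0 0 0 220; 0 0 0 0 0 0 220; 0 0 0 0 0 0 220")

```text
time: 13.27
position: [0.668, 0.1285, 0.1754]
tool_rot: [-0.219, 2.434, 0.076]
ft_force: [-1.0, 0.7, -3.5]
grip_width: 0.316
grip_force: 10.0
```

Request:
move_arm(increments="0.3 0.1 0 0 0 0 220; 0.3 0 0 0 0 0 220; 0 0 0 0 0 0 220; 0 0 0 0 0 0 220; 0 0 0 0 0 0 220; 0 0 0 0 0 0 220; 0 0 0 0 0 0 220; 0 0 0 0 0 0 220")

```text
time: 13.93
position: [0.6686, 0.1286, 0.1754]
tool_rot: [-0.219, 2.434, 0.076]
ft_force: [0.2, -0.4, -2.8]
grip_width: 0.32
grip_force: 10.0
```

Request:
move_arm(increments="0.3 0.1 0 0 0 0 220; 0.3 0 0 0 0 0 220; 0 0 0 0 0 0 220; 0 0 0 0 0 0 220; 0 0 0 0 0 0 220; 0 0 0 0 0 0 220; 0 0 0 0 0 0 220; 0 0 0 0 0 0 220")

```text
time: 14.6
position: [0.6691, 0.1287, 0.1753]
tool_rot: [-0.219, 2.434, 0.076]
ft_force: [-1.2, -0.6, -2.0]
grip_width: 0.318
grip_force: 10.0
```

Request:
move_arm(increments="0.3 0.1 0 0 0 0 220; 0.3 0 0 0 0 0 220; 0 0 0 0 0 0 220; 0 0 0 0 0 0 220; 0 0 0 0 0 0 220; 0 0 0 0 0 0 220; 0 0 0 0 0 0 220; 0 0 0 0 0 0 220")

```text
time: 15.27
position: [0.6694, 0.1287, 0.1752]
tool_rot: [-0.219, 2.435, 0.076]
ft_force: [-5.4, -1.1, -1.6]
grip_width: 0.32
grip_force: 10.0
```

Request:
move_arm(increments="0.3 0.1 0 0 0 0 220; 0.3 0 0 0 0 0 220; 0 0 0 0 0 0 220; 0 0 0 0 0 0 220; 0 0 0 0 0 0 220; 0 0 0 0 0 0 220; 0 0 0 0 0 0 220; 0 0 0 0 0 0 220")

```text
time: 15.93
position: [0.6696, 0.1288, 0.1751]
tool_rot: [-0.219, 2.435, 0.076]
ft_force: [-8.6, -1.4, 1.1]
grip_width: 0.318
grip_force: 10.0
```

```bash
python3 s.py; python3 can.py scene; python3 - <<'E'
from h import *
p=shot("top");a=p["frame"][100:260,180:330,::-1]
q=shot("scene")["frame"][110:220,210:360,::-1]
cv2.imwrite("pics/t4.png",np.hstack([cv2.resize(a,(375,400)),cv2.resize(q,(420,400))]))
E
```

```text
time 15.9333
position [0.6696 0.1288 0.1751]
tool_rot [-0.2194  2.4352  0.0756]
ft_force [-8.6258 -1.4201  1.1466]
grip_width 0.3177
grip_force 10.0005
z [ 0.6328  0.1118 -0.7662] y [-0.1776  0.9841 -0.0031] yaw y 100.23244052244662 q [-0.4891 -0.0041  0.2319  2.1055  0.1577  0.3477  1.3647]
scene 0.57 2530 lo [-0.1347 -0.0382  0.0255] hi [-0.0357  0.0662  0.1664]
  plane 1862 centre [-0.0947  0.0137  0.1011] normal [-0.8691 -0.0032  0.4947] tilt from vertical face 29.64759698272446 yaw -179.78896175324263 lo [-0.1351 -0.0369  0.0306] hi [-0.0574  0.0666  0.1667]
```

View pics/t4.png

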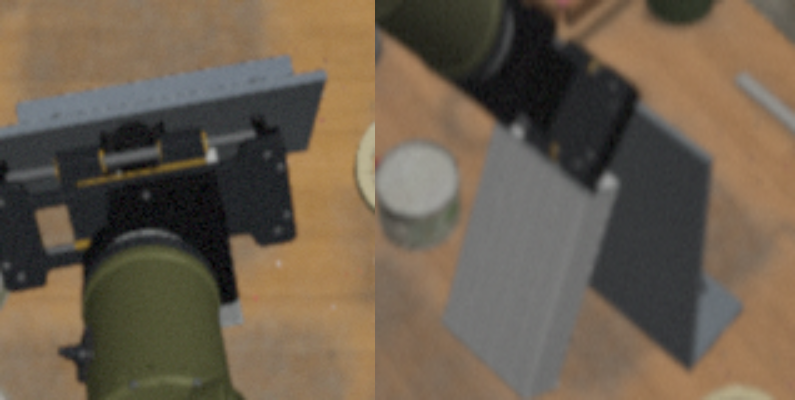

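The pictures show the cap against the plate, with contact confirmed by the 8.6 N reading. I'll back off slightly and release.

Request:
move_arm(increments="-0.4 -0.1 0 0 0 0 220; -0.4 -0.1 0 0 0 0 220; 0 0 0 0 0 0 220; 0 0 0 0 0 0 220; 0 0 0 0 0 0 160; 0 0 0 0 0 0 140; 0 0 0 0 0 0 120; 0 0 0 0 0 0 100")

```text
time: 16.8
position: [0.6706, 0.1288, 0.1767]
tool_rot: [-0.219, 2.431, 0.076]
ft_force: [-0.3, -0.4, -0.4]
grip_width: 0.516
grip_force: 0.1
```

Request:
move_arm(increments="0 0 0 0 0 0 90; 0 0 0 0 0 0 80; 0 0 0 0 0 0 80; 0 0 0 0 0 0 80; 0 0 0 0 0 0 80; 0 0 0 0 0 0 80; 0 0 0 0 0 0 80; 0 0 0 0 0 0 80")

```text
time: 17.47
position: [0.6696, 0.1287, 0.1754]
tool_rot: [-0.219, 2.434, 0.076]
ft_force: [-0.8, 0.2, -0.8]
grip_width: 0.689
grip_force: 0.0
```

```bash
python3 s.py; python3 can.py scene
```

```text
time 17.4667
position [0.6696 0.1287 0.1754]
tool_rot [-0.2194  2.4336  0.0758]
ft_force [-0.8212  0.2396 -0.8256]
grip_width 0.6885
grip_force 0.0
z [ 0.6341  0.1121 -0.7651] y [-0.1777  0.9841 -0.0031] yaw y 100.23711628417924 q [-0.4891 -0.0051  0.2319  2.1067  0.1592  0.3459  1.3635]
scene 0.94 2509 lo [-0.1347 -0.0384  0.0293] hi [-0.0365  0.0668  0.1671]
  plane 1880 centre [-0.095   0.0148  0.1016] normal [-0.8696 -0.0032  0.4938] tilt from vertical face 29.59196672876315 yaw -179.7869274712671 lo [-0.135  -0.0368  0.0316] hi [-0.0574  0.067   0.1675]
```

Request:
move_arm(increments="-13 -2 15 0 0 0 80; -13 -2 15 0 0 0 80; -13 -2 15 0 0 0 80; -13 -2 15 0 0 0 80; -13 -2 15 0 0 0 80; -13 -2 15 0 0 0 80; -13 -2 15 0 0 0 80; -13 -2 15 0 0 0 80")

```text
time: 18.23
position: [0.5828, 0.1172, 0.283]
tool_rot: [-0.223, 2.434, 0.079]
ft_force: [-0.1, -0.7, 0.0]
grip_width: 0.688
grip_force: 0.0
```

```bash
python3 s.py; python3 can.py scene; cat > k2.py <<'E'
exec(open("k.py").read().split("for tilt,L")[0])
for nn,zz,bb in((-.30,.20,30),(-.22,.1,30),(-.2,.03,30),(-.15,.03,30),(-.06,.03,30),(-.065,.07,30),(-.065,.07,40)):
    b=np.radians(bb);zt=n*np.sin(b)+np.array([0,0,-np.cos(b)]);y=np.array([-.1797,.9837,0])
    x=n*(.693+nn)+y*(-.0125+.0145)+[0,0,zz];Mt=R.from_matrix(np.c_[np.cross(y,zt),y,zt])
    g=least_squares(lambda v:np.r_[fk(v,best[2],best[1])[0]-x,(Mt.inv()*fk(v,best[2],best[1])[1]).as_rotvec()*.2,(v-q)*1e-4],np.clip(q,lo+.02,hi-.02),bounds=(lo,hi))
    print(nn,zz,bb,np.round(x,4),"err mm",np.round(np.linalg.norm(g.fun[:3])*1e3,1),"rot",np.round(np.linalg.norm(g.fun[3:6])*5*57.3,1),np.round(g.x,2))
E
python3 k2.py
```

```text
time 18.2333
position [0.5828 0.1172 0.283 ]
tool_rot [-0.2225  2.4339  0.0791]
ft_force [-0.1264 -0.7425  0.0372]
grip_width 0.6883
grip_force 0.0
z [ 0.6331  0.1152 -0.7654] y [-0.1808  0.9835 -0.0015] yaw y 100.41595449372284 q [-0.1787 -0.3003 -0.0872  2.1292  0.0571  0.6157  1.4471]
scene 0.57 2834 lo [-0.1335 -0.0382  0.0304] hi [-0.0232  0.0647  0.1984]
  plane 1891 centre [-0.093   0.0125  0.1043] normal [-0.8716 -0.0063  0.4901] tilt from vertical face 29.348346477302584 yaw -179.58446277043828 lo [-0.1336 -0.0372  0.0325] hi [-0.054   0.0654  0.1718]
(np.float64(0.0010126730908426144), (-1, -1, -1, -1), array([ 0.25211181,  0.45928431,  0.54174438,  0.35771318,  0.05270414,
       -0.0209519 , -0.08171632,  1.57075102]))
-0.3 0.2 30 [0.3862 0.0726 0.2   ] err mm 38.4 rot 16.8 [-0.19 -0.3   0.    2.23  0.01  0.98  1.55]
-0.22 0.1 30 [0.4649 0.087  0.1   ] err mm 2.5 rot 1.3 [-0.19 -0.27  0.    2.45  0.01  0.46  1.56]
-0.2 0.03 30 [0.4846 0.0906 0.03  ] err mm 3.2 rot 1.6 [-0.19 -0.09  0.    2.45  0.01  0.29  1.55]
-0.15 0.03 30 [0.5338 0.0995 0.03  ] err mm 0.0 rot 0.0 [-0.44 -0.01  0.21  2.37  0.1   0.25  1.43]
-0.06 0.03 30 [0.6223 0.1157 0.03  ] err mm 0.0 rot 0.0 [-0.45  0.17  0.23  2.17 -0.04  0.29  1.56]
-0.065 0.07 30 [0.6174 0.1148 0.07  ] err mm 0.0 rot 0.0 [-0.47  0.09  0.25  2.16  0.    0.37  1.52]
-0.065 0.07 40 [0.6174 0.1148 0.07  ] err mm 0.0 rot 0.0 [-0.41  0.05  0.19  2.29  0.15  0.1   1.39]
```

Request:
move_arm(increments="-11 -3 0 -0.56 3.05 0 80; -11 -3 -8 -0.56 3.05 0 80; -11 -3 -8 -0.56 3.05 0 80; -11 -3 -12 -0.56 3.05 0 80; -11 -3 -12 -0.56 3.05 0 80; -11 -3 -14 -0.56 3.05 0 80; -11 -4 -14 -0.56 3.05 0 80; -11 -4 -15 -0.56 3.05 0 80")

```text
time: 19.0
position: [0.4957, 0.0881, 0.1978]
tool_rot: [-0.257, 2.869, 0.026]
ft_force: [-0.1, -0.1, 0.5]
grip_width: 0.687
grip_force: 0.0
```

```bash
python3 s.py
```

```text
time 19.0
position [0.4957 0.0881 0.1978]
tool_rot [-0.2567  2.8687  0.0264]
ft_force [-0.068  -0.1007  0.4643]
grip_width 0.6868
grip_force 0.0
z [ 0.2557  0.041  -0.9659] y [-0.1769  0.9842 -0.0051] yaw y 100.18765116940612 q [-0.1937 -0.1736 -0.046   2.0541  0.0155  0.9998  1.5027]
```

Request:
move_arm(increments="0 1 -21 0 0 0 80; 0 1 -21 0 0 0 80; 0 1 -21 0 0 0 80; 0 0 -21 0 0 0 80; 0 0 -21 0 0 0 80; 0 0 -21 0 0 0 80; 0 0 -21 0 0 0 80; 0 0 -21 0 0 0 80")

```text
time: 19.67
position: [0.4956, 0.0912, 0.029]
tool_rot: [-0.258, 2.867, 0.026]
ft_force: [0.2, -0.2, 0.2]
grip_width: 0.687
grip_force: 0.0
```

Request:
move_arm(increments="2 0.4 0 0.36 -1.97 0 80; 2 0.4 0 0.36 -1.97 0 80; 2 0.4 0 0.36 -1.97 0 80; 2 0.4 0 0.36 -1.97 0 80; 2 0.4 0 0.36 -1.97 0 80; 2 0.4 0 0.36 -1.97 0 80; 2 0.4 0 0.36 -1.97 0 80; 0 0 0 0 0 0 80")

```text
time: 20.33
position: [0.5079, 0.0941, 0.0289]
tool_rot: [-0.236, 2.625, 0.056]
ft_force: [-0.6, 0.2, -0.2]
grip_width: 0.687
grip_force: 0.0
```

```bash
python3 s.py;python3 can.py scene
```

```text
time 20.3333
position [0.5079 0.0941 0.0289]
tool_rot [-0.2362  2.6254  0.0556]
ft_force [-0.5881  0.2304 -0.1961]
grip_width 0.6872
grip_force 0.0
z [ 0.4783  0.0827 -0.8743] y [-0.1775  0.9841 -0.004 ] yaw y 100.22310212612126 q [-0.1906 -0.0476 -0.0764  2.4114  0.159   0.2762  1.3404]
scene 0.76 2756 lo [-0.1286 -0.0382  0.0312] hi [-0.0222  0.0662  0.2006]
  plane 1817 centre [-0.0906  0.0138  0.1091] normal [-0.8718 -0.0053  0.4899] tilt from vertical face 29.331622024077603 yaw -179.6493843125319 lo [-0.1292 -0.0373  0.0397] hi [-0.0544  0.0667  0.1724]
```

Request:
move_arm(increments="5 0.9 0 0 0 0 80; 5 0.9 0 0 0 0 80; 5 0.9 0 0 0 0 80; 5 0.9 0 0 0 0 80; 5 0.9 0 0 0 0 80; 5 0.9 0 0 0 0 80; 3 0.5 0 0 0 0 80; 0 0 0 0 0 0 80")

```text
time: 21.1
position: [0.5422, 0.0998, 0.0299]
tool_rot: [-0.234, 2.626, 0.056]
ft_force: [-4.7, -0.4, 3.3]
grip_width: 0.687
grip_force: 2.8
```

Request:
move_arm(increments="2 0.4 0 0 0 0 80; 2 0.3 0 0 0 0 80; 2 0.4 0 0 0 0 80; 2 0.4 0 0 0 0 80; 2 0.3 0 0 0 0 80; 2 0.4 0 0 0 0 80; 2 0.4 0 0 0 0 80; 2 0.4 0 0 0 0 80")

```text
time: 21.77
position: [0.5561, 0.1021, 0.0281]
tool_rot: [-0.234, 2.63, 0.055]
ft_force: [-4.8, -1.2, -1.0]
grip_width: 0.682
grip_force: 2.0
```

```bash
python3 s.py;python3 can.py scene
```

```text
time 21.7667
position [0.5561 0.1021 0.0281]
tool_rot [-0.2341  2.6301  0.0545]
ft_force [-4.8085 -1.2305 -0.9872]
grip_width 0.6822
grip_force 2.0112
z [ 0.4744  0.0811 -0.8765] y [-0.1756  0.9845 -0.0039] yaw y 100.11310252384783 q [-0.1837  0.0594 -0.0731  2.3035  0.1653  0.2818  1.3456]
scene 0.87 2289 lo [-0.0978 -0.0389  0.0343] hi [-0.0134  0.0666  0.2087]
  plane 1344 centre [-0.0741  0.0129  0.1271] normal [-0.9108  0.0029  0.4129] tilt from vertical face 24.38953404555922 yaw 179.8155167836324 lo [-0.0984 -0.0376  0.0733] hi [-0.0507  0.0668  0.1755]
```

Request:
move_arm(increments="2 0.4 0 0 0 0 80; 2 0.3 0 0 0 0 80; 2 0.4 0 0 0 0 80; 2 0.4 0 0 0 0 80; 2 0.3 0 0 0 0 80; 2 0.4 0 0 0 0 80; 2 0.4 0 0 0 0 80; 2 0.4 0 0 0 0 80")

```text
time: 22.53
position: [0.5753, 0.1062, 0.0309]
tool_rot: [-0.234, 2.623, 0.057]
ft_force: [-3.6, -1.2, -1.5]
grip_width: 0.687
grip_force: 1.6
```

```bash
python3 s.py;python3 can.py scene
```

```text
time 22.5333
position [0.5753 0.1062 0.0309]
tool_rot [-0.2339  2.6228  0.0565]
ft_force [-3.5778 -1.1821 -1.4826]
grip_width 0.687
grip_force 1.5977
z [ 0.4806  0.0832 -0.873 ] y [-0.1761  0.9844 -0.0031] yaw y 100.1455833745094 q [-0.184   0.0908 -0.0708  2.265   0.1665  0.2815  1.3478]
scene 0.84 2010 lo [-0.0828 -0.0387  0.02  ] hi [-0.0144  0.0659  0.2126]
  plane 1143 centre [-0.0643  0.0129  0.1327] normal [-0.95    0.0069  0.3123] tilt from vertical face 18.19736971163118 yaw 179.58617584511404 lo [-0.082  -0.0374  0.0813] hi [-0.0481  0.0669  0.1778]
```

Request:
move_arm(increments="1.5 0.3 0 0 0 0 80; 1.5 0.3 0 0 0 0 80; 1.5 0.2 0 0 0 0 80; 1.5 0.3 0 0 0 0 80; 1.5 0.3 0 0 0 0 80; 1.5 0.3 0 0 0 0 80; 1.5 0.2 0 0 0 0 80; 1.5 0.3 0 0 0 0 80")

```text
time: 23.3
position: [0.5874, 0.1084, 0.031]
tool_rot: [-0.234, 2.622, 0.057]
ft_force: [-3.2, -0.4, -1.5]
grip_width: 0.687
grip_force: 1.3
```

```bash
python3 s.py;python3 can.py scene
```

```text
time 23.3
position [0.5874 0.1084 0.031 ]
tool_rot [-0.2339  2.6225  0.0566]
ft_force [-3.2018 -0.4453 -1.4634]
grip_width 0.687
grip_force 1.3371
z [ 0.4809  0.0833 -0.8728] y [-0.1762  0.9844 -0.0031] yaw y 100.14686301565281 q [-0.1836  0.1145 -0.0695  2.2381  0.1664  0.2844  1.3504]
scene 0.81 1886 lo [-0.0703 -0.0387  0.0229] hi [-0.0088  0.066   0.2162]
  plane 1001 centre [-0.0579  0.0122  0.1359] normal [-0.9674 -0.0004  0.2534] tilt from vertical face 14.677403192693204 yaw -179.978885901079 lo [-0.0703 -0.0376  0.087 ] hi [-0.0446  0.0665  0.1778]
```

Request:
move_arm(increments="1.5 0.3 0 0 0 0 80; 1.5 0.3 0 0 0 0 80; 1.5 0.2 0 0 0 0 80; 1.5 0.3 0 0 0 0 80; 1.5 0.3 0 0 0 0 80; 1.5 0.3 0 0 0 0 80; 1.5 0.2 0 0 0 0 80; 1.5 0.3 0 0 0 0 80")

```text
time: 24.07
position: [0.5992, 0.1105, 0.0308]
tool_rot: [-0.234, 2.623, 0.057]
ft_force: [-2.4, -0.8, -1.9]
grip_width: 0.684
grip_force: 1.4
```

```bash
python3 s.py;python3 can.py scene
```

```text
time 24.0667
position [0.5992 0.1105 0.0308]
tool_rot [-0.234   2.6229  0.0565]
ft_force [-2.438  -0.7877 -1.8569]
grip_width 0.684
grip_force 1.4416
z [ 0.4806  0.0832 -0.873 ] y [-0.1762  0.9844 -0.0031] yaw y 100.14759551211942 q [-0.1831  0.1379 -0.0685  2.2111  0.166   0.2882  1.3531]
scene 0.72 1887 lo [-0.0643 -0.0387  0.0196] hi [-0.0073  0.0664  0.2172]
  plane 908 centre [-0.0548  0.0132  0.1362] normal [-0.9864  0.003   0.1646] tilt from vertical face 9.471338640531123 yaw 179.82397275613525 lo [-0.064  -0.0366  0.0863] hi [-0.0459  0.0681  0.177 ]
```

Request:
move_arm(increments="1.5 0.3 0 0 0 0 80; 1.5 0.3 0 0 0 0 80; 1.5 0.2 0 0 0 0 80; 1.5 0.3 0 0 0 0 80; 1.5 0.3 0 0 0 0 80; 1.5 0.3 0 0 0 0 80; 1.5 0.2 0 0 0 0 80; 1.5 0.3 0 0 0 0 80")

```text
time: 24.83
position: [0.6112, 0.1127, 0.0309]
tool_rot: [-0.234, 2.623, 0.056]
ft_force: [-3.2, -1.0, -1.3]
grip_width: 0.687
grip_force: 1.3
```

```bash
python3 s.py;python3 can.py scene
```

```text
time 24.8333
position [0.6112 0.1127 0.0309]
tool_rot [-0.234   2.6228  0.0565]
ft_force [-3.1612 -1.0084 -1.325 ]
grip_width 0.6872
grip_force 1.2666
z [ 0.4806  0.0832 -0.873 ] y [-0.1762  0.9844 -0.0032] yaw y 100.1477768532888 q [-0.1825  0.1609 -0.0678  2.1838  0.1653  0.2926  1.3561]
scene 0.6 1640 lo [-0.0556 -0.0387  0.0178] hi [-0.0081  0.0669  0.217 ]
  plane 728 centre [-0.0513  0.0117  0.1404] normal [-0.9961 -0.0069  0.0875] tilt from vertical face 5.017443105942261 yaw -179.60447758747108 lo [-0.0557 -0.0371  0.0957] hi [-0.0456  0.0682  0.1756]
```

Request:
move_arm(increments="1 0.2 0 0 0 0 80; 1 0.2 0 0 0 0 80; 1 0.2 0 0 0 0 80; 1 0.2 0 0 0 0 80; 1 0.2 0 0 0 0 80; 1 0.1 0 0 0 0 80; 1 0.2 0 0 0 0 80; 0.5 0.1 0 0 0 0 80")

```text
time: 25.6
position: [0.6187, 0.1141, 0.0309]
tool_rot: [-0.234, 2.623, 0.057]
ft_force: [-2.9, -0.6, -2.4]
grip_width: 0.686
grip_force: 1.2
```

```bash
python3 s.py;python3 can.py scene
```

```text
time 25.6
position [0.6187 0.1141 0.0309]
tool_rot [-0.2338  2.6228  0.0565]
ft_force [-2.877  -0.6458 -2.3784]
grip_width 0.6855
grip_force 1.1799
z [ 0.4806  0.0832 -0.873 ] y [-0.1761  0.9844 -0.0031] yaw y 100.14321522621567 q [-0.1821  0.175  -0.0674  2.1666  0.1648  0.2956  1.3578]
scene 0.94 1560 lo [-0.0523 -0.0384  0.0146] hi [-0.0044  0.0655  0.2169]
  plane 617 centre [-0.0495  0.01    0.1402] normal [-0.9998 -0.0028  0.0193] tilt from vertical face 1.107955302975089 yaw -179.839811067737 lo [-0.0523 -0.037   0.096 ] hi [-0.0464  0.0655  0.1728]
```

Request:
move_arm(increments="0.4 0.1 0 0 0 0 80; 0.4 0.1 0 0 0 0 80; 0.4 0 0 0 0 0 80; 0.4 0.1 0 0 0 0 80; 0.4 0.1 0 0 0 0 80; 0 0 0 0 0 0 80; 0 0 0 0 0 0 80; 0 0 0 0 0 0 80")

```text
time: 26.37
position: [0.6206, 0.1145, 0.0309]
tool_rot: [-0.234, 2.623, 0.057]
ft_force: [-2.2, -0.7, -1.6]
grip_width: 0.686
grip_force: 1.0
```

Request:
move_arm(increments="0.4 0.1 0 0 0 0 80; 0.4 0.1 0 0 0 0 80; 0 0 0 0 0 0 80; 0 0 0 0 0 0 80; 0 0 0 0 0 0 80; 0 0 0 0 0 0 80; 0 0 0 0 0 0 80; 0 0 0 0 0 0 80")

```text
time: 27.03
position: [0.6213, 0.1147, 0.0309]
tool_rot: [-0.234, 2.623, 0.057]
ft_force: [-1.6, -0.8, -1.7]
grip_width: 0.687
grip_force: 1.1
```

```bash
python3 can.py scene
```

```text
scene 0.72 1397 lo [-0.0511 -0.0385  0.0184] hi [-0.0065  0.065   0.2156]
  plane 549 centre [-0.0488  0.0102  0.1428] normal [-1.      0.0029  0.001 ] tilt from vertical face 0.05544346661456993 yaw 179.83205728202125 lo [-0.0516 -0.0375  0.1035] hi [-0.0463  0.0657  0.1723]
```

Request:
move_arm(increments="0.4 0.1 0 0 0 0 80; 0.4 0 0 0 0 0 80; 0 0 0 0 0 0 80; 0 0 0 0 0 0 80; 0 0 0 0 0 0 80; 0 0 0 0 0 0 80; 0 0 0 0 0 0 80; 0 0 0 0 0 0 80")

```text
time: 27.8
position: [0.6218, 0.1148, 0.0306]
tool_rot: [-0.234, 2.624, 0.056]
ft_force: [-5.5, 0.6, 0.1]
grip_width: 0.686
grip_force: 2.5
```

Request:
move_arm(increments="0.4 0.1 0 0 0 0 80; 0.2 0.1 0 0 0 0 80; 0 0 0 0 0 0 80; 0 0 0 0 0 0 80; 0 0 0 0 0 0 80; 0 0 0 0 0 0 80; 0 0 0 0 0 0 80; 0 0 0 0 0 0 80")

```text
time: 28.47
position: [0.622, 0.1148, 0.0304]
tool_rot: [-0.234, 2.624, 0.056]
ft_force: [-7.3, -1.4, 2.2]
grip_width: 0.689
grip_force: 3.7
```

Request:
move_arm(increments="0.4 0.1 0 0 0 0 80; 0.3 0 0 0 0 0 80; 0 0 0 0 0 0 80; 0 0 0 0 0 0 80; 0 0 0 0 0 0 80; 0 0 0 0 0 0 80; 0 0 0 0 0 0 80; 0 0 0 0 0 0 80")

```text
time: 29.13
position: [0.6222, 0.1148, 0.0303]
tool_rot: [-0.234, 2.625, 0.056]
ft_force: [-10.8, -2.0, 3.6]
grip_width: 0.687
grip_force: 5.3
```

```bash
python3 s.py;python3 can.py scene
```

```text
time 29.1333
position [0.6222 0.1148 0.0303]
tool_rot [-0.2341  2.6253  0.0557]
ft_force [-10.7653  -1.9825   3.6284]
grip_width 0.6875
grip_force 5.2608
z [ 0.4785  0.0825 -0.8742] y [-0.1761  0.9844 -0.0035] yaw y 100.14087800189677 q [-0.1822  0.1833 -0.0673  2.1567  0.1646  0.2998  1.3587]
scene 0.94 1398 lo [-0.0511 -0.0385  0.0175] hi [-0.0053  0.0651  0.2157]
  plane 529 centre [-0.0488  0.0088  0.1435] normal [-1.     -0.0042 -0.0061] tilt from vertical face -0.35076919549518426 yaw -179.7586237663549 lo [-0.0513 -0.0369  0.1009] hi [-0.0462  0.065   0.172 ]
```

Request:
move_arm(increments="0.2 0 0 0 0 0 80; 0 0 0 0 0 0 80; 0 0 0 0 0 0 80; 0 0 0 0 0 0 80; 0 0 0 0 0 0 80; 0 0 0 0 0 0 80; 0 0 0 0 0 0 80; 0 0 0 0 0 0 80")

```text
time: 29.9
position: [0.6222, 0.1148, 0.0303]
tool_rot: [-0.234, 2.626, 0.056]
ft_force: [-11.2, -1.9, 4.9]
grip_width: 0.686
grip_force: 5.7
```

Request:
move_arm(increments="-0.5 -0.1 0 0 0 0 80; -0.5 -0.1 0 0 0 0 80; -0.5 -0.1 0 0 0 0 80; -0.5 -0.1 0 0 0 0 80; -1 -0.2 0 0 0 0 80; -2 -0.4 0 0 0 0 80; -4 -0.7 0 0 0 0 80; -6 -1 0 0 0 0 80")

```text
time: 30.57
position: [0.6101, 0.1128, 0.0323]
tool_rot: [-0.233, 2.619, 0.057]
ft_force: [0.4, 0.1, -0.2]
grip_width: 0.688
grip_force: 0.0
```

Request:
move_arm(increments="-10 -2 0 0 0 0 80; -10 -2 0 0 0 0 80; -10 -2 0 0 0 0 80; -10 -2 0 0 0 0 80; -5 -1 0 0 0 0 80; 0 0 0 0 0 0 80; 0 0 0 0 0 0 80; 0 0 0 0 0 0 80")

```text
time: 31.23
position: [0.5642, 0.1036, 0.0313]
tool_rot: [-0.234, 2.622, 0.057]
ft_force: [1.1, 0.2, 0.5]
grip_width: 0.688
grip_force: 0.0
```

```bash
python3 s.py;python3 can.py scene; python3 - <<'E'
from h import *
a=shot("top")["frame"][100:300,130:380,::-1]
q=shot("scene")["frame"][100:270,160:370,::-1]
cv2.imwrite("pics/f.png",np.hstack([cv2.resize(a,(390,400)),cv2.resize(q,(400,400))]))
E
```

```text
time 31.2333
position [0.5642 0.1036 0.0313]
tool_rot [-0.234   2.6218  0.0568]
ft_force [1.0795 0.1555 0.5482]
grip_width 0.6879
grip_force 0.0
z [ 0.4814  0.0835 -0.8725] y [-0.1763  0.9843 -0.0031] yaw y 100.15265820050067 q [-0.1824  0.0671 -0.0725  2.2905  0.1635  0.2785  1.3496]
scene 0.86 2345 lo [-0.0513 -0.0385  0.0137] hi [-0.0055  0.0667  0.215 ]
  plane 1323 centre [-0.0487  0.0127  0.098 ] normal [-1.     -0.0039 -0.0027] tilt from vertical face -0.152472599671536 yaw -179.77866598244205 lo [-0.0511 -0.0371  0.0142] hi [-0.0456  0.0675  0.1714]
```

View pics/f.png

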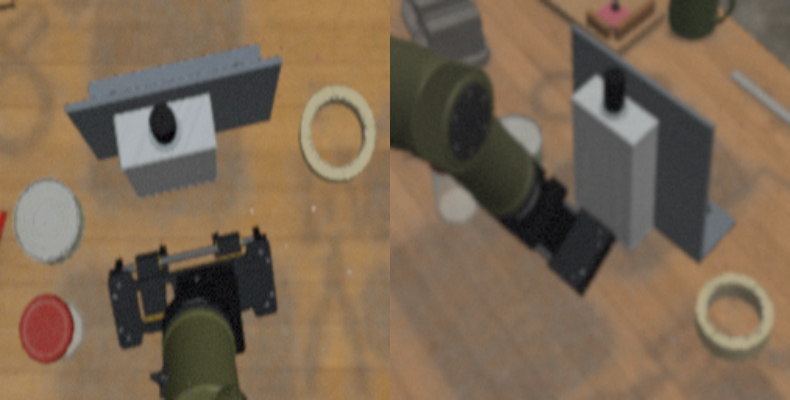

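The can stands upright and flush on the plate. It is at about (165,130) in the left (top) crop, the gripper is clear of it, and the jar, tape and tin have not moved.

```bash
python3 -c "
from bench import ctrl
print(ctrl.close_job())"
```

```text
the job is handed in; nothing more can be done
None
```

The oil can stands upright and flush on the plate, pressed at about 11 N at the fingers and released, with the jar, tape roll and tin left in place; the job is handed in, but no verdict came back.

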